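# Slide an icon case down the lane between the microscope's rails

### The arm

A 7-joint arm with a two-finger parallel gripper is mounted at the origin on the work surface. World frame = base frame: x ahead of the robot, y to its left, z up, the work surface at z = 0. Lengths are in m, angles in rad, forces in N, time in s.
With the tool pointing down it reaches from about 0.4 to 0.85 m from the base axis. Payload 10.4 kg.
Tool frame: the origin (TCP) lies on the centre line of the jaws, within the pads' length; the fingertips stand 11 mm ahead of it and the grasp point (between the pads) lies 8 mm behind it; z points along the fingers, y is the line along which they close (so a half turn about z gives the same grasp; the last joint's range is limited). The gripper opens to 87 mm and grips with 3 to 60 N. Pads are 19 mm wide; open, the fingers measure 117 mm over their backs; the gripper's body (75 mm by 190 mm) begins 51 mm behind the grasp point.
Start: joints at [-1.277, 0.332, -0.065, 1.46, 0.022, 1.35, -0.088], TCP at [0.195, 0.594, 0.234] pointing down, gripper open.
Joint ranges: [-2.6, 2.6], [-0.5, 2.12], [-1.47, 1.34], [0.16, 2.42], [-1.27, 4.41], [0.06, 2.06], [-2.6, 2.6]. Speed limits (rad/s): [2.22, 2.22, 2.79, 2.79, 3.14, 3.14, 3.14].

### API

Orientations are given as a unit quaternion [x, y, z, w].
In Python, from bench import r gives the robot as it stands.
- The arm moves only by the shell command python3 -m pendant 'ROWS' [OPENING] [FORCE]. ROWS is JSON, a list of rows, each a list of 4 numbers: the shift along the tool's x, y, z in m, then the turn about the tool's z in rad. A call has 1 to 8 rows; each row shifts and turns the commanded pose from where the row before left it, along the tool's axes as they then stand; what a row does not reach is not made up. A row lasts 1/12 s, in which the tool goes at most 41.7 mm and 7.16 degrees, less where a joint would pass 70% of its speed; a pose out of reach is approached as far as the arm can. A call with a gripper value outside its range is refused whole. OPENING is the opening, from 0 (shut) to 1 (fully open), set as the call begins (- or left out, the last holds). The fingers move at their own pace and stop on an object; FORCE is the grip in N (left out, the last holds). Time passes only in rows, so rows that do not move let the fingers close. It gives the time, the measured TCP pose, the force, the opening and the grip force at its end, in the units of the state.
- r.read_state(): the state, without advancing time (a new reading comes with each control period).
- r.camera(name): name is "scene" or "top"; returns a dict with "img" (420x560x3 uint8, red, green, blue), "camera_matrix" (3x3 intrinsics, pixels), "xyz" and "attitude" of the camera in the world. Camera axes: x right, y down, z forward; pixel columns grow to the right and rows downward; lengths in m; the calibration is good to about 2 mm. A picture is of the moment at which its call begins. There is no depth.
- r.close_job(): hands the job in; it is judged then, once.
Trained networks look in the newest picture that a camera, given by its name, has taken for a name from the list of things; names that differ only in an ending like _2 or _b are one class to them, and where a whole thing is asked for, a point or a joint stands for the part that bears it (a point fixed in the world has none). Each returns a list of dicts, best first, with "score" (0 to 1); they miss things now and then, are a little off and sometimes report something else, mostly with a low value. They report only what shows in the picture. A call takes as long as a camera call.
- r.outline_of(thing, camera): "mask" (420x560 bool, what is visible of it) and "bbox" ([centre column, centre row, width, height] in pixels, round what is visible of it).
The state is a dict: "time": time; "joint_positions": joint angles; "joint_vel": joint speeds; "joint_torque": joint torques, N m; "ee_pos": TCP position; "eef_rot": TCP orientation; "ft_force": force on the tool from outside, world axes, zero at the start; "torque": the same for the moment, N m; "width": finger opening in m; "grip_force": force on a finger pad.
Only numpy, scipy, OpenCV 4.12 (cv2) and the standard library are available. Lean on these libraries where they do the work, as an engineer would, in place of code of your own. Each camera call takes 0.05 s, during which the arm holds its last target. There are 200 camera calls.

### The job

The glazed wooden icon case lies askew on the loading end of the travelling microscope's bed. Using only the fingertips, push it gently down the lane between the two oiled guide rails until its leading end is up against the rubber buffers of the stop, without ever letting the case touch either rail. Do not lift or tip the case, keep off the microscope, leave the jar, brush pot, loupe and cork block where they are, and finish with the hand clear.

Things in the scene. Friction and masses are not known exactly. Their poses are not given: they have to be found in the camera images.
- bed: Fixed light-grey bed plate on the bench, 12 mm thick. Origin: on the lane's centre line, at bench height; x = lane direction, loading end to stop (roughly robot's left to right), z up. Plate: x -330 to 370, y -150 to 150 (mm). On the loading area, x below -70, stands only the case. A drive screw (x -60 to 314, y 110 to 148, 40 mm above the bench) and a motor (x 317 to 367, 54 mm) lie along its +y edge.
- rail_far: Fixed steel profile rail on the bed, on the bed's +y side: 430 mm long (bed x = -70 to +360), 20 mm wide (bed y = +71 to +91), its top 18 mm above the plate (30 mm above the bench). Its frame is the same as the bed's (same origin and axes). The case must not touch it.
- rail_near: The other rail, same size, on the bed's -y side (bed y = -71 to -91); its frame is the same as the bed's. The clear lane between the two rails is 142 mm wide. The case must not touch it.
- stop: Fixed aluminium cross bar between the rails (bed x = 180 to 194, 128 mm wide, 32 mm high above the plate) carrying two black rubber buffers of 22 mm diameter at bed y = -35 and +35 that point to the loading end and end at bed x = 170. Its frame is the same as the bed's.
- lane_mouth (a point): Point on the plate's top (12 mm above the bench), on the lane's centre line, level with the rails' ends at the loading end (bed x = -70).
- stop_face (a point): Point half-way between the front faces of the two rubber buffers (bed x = 170, y = 0, 18 mm above the plate): where the middle of the case's leading end arrives.
- case: Loose closed wooden case, glazed flat top over a gold icon, plain upright sides: 150 mm along its x, 118 along its y, 48 high, 0.4 to 0.75 kg. Origin: centre of underside; x points to its leading end. Starts on the loading area, up to 0.3 rad askew, 35 mm off the centre line. Centred in the lane it has 12 mm free each side; it stands 30 mm above the rails' tops, so fingers over the rails can push it.
- microscope: Fixed stereo microscope on its bridge, straddling the rails and parked behind the stop: bed x = 215 to 355, bed y = -147 to +120 (cable apart), up to 470 mm above the bench. Its frame is the same as the bed's. Not to be touched.
- varnish_jar: Bystander: amber glass jar with black cap, 48 mm diameter, 75 mm high, loose on the bench beyond the bed. Origin: centre of its underside.
- brush_pot: Bystander: small blue ceramic pot, 56 mm diameter, 60 mm high, with brushes standing up to about 125 mm, loose on the bench beyond the bed. Origin: centre of its underside.
- loupe: Bystander: black eye loupe, 46 mm diameter, 42 mm high, loose on the bench on the robot's side of the bed. Origin: centre of its underside.
- eraser_block: Bystander: cork sanding block 55 x 35 x 22 mm, loose on the bench on the robot's side of the bed. Origin: centre of its underside.

How it is judged:
By the outcome, as a careful person would: the job done as asked, in the order asked, and still so for the second after the job is handed in, with the robot touching nothing.
It also fails if it takes over 67 s, if anything falls off the work surface, if the arm or the gripper's body presses on something with over 40 N, if the wrist force passes 120 N, or if a joint passes its speed limit or range.

## Working session

There is one attempt and no reset: what is moved stays moved. The work goes in short steps, Python scripts to look and compute and a shell command to move; the robot and the scene stay as the last step left them, time stands still between calls to the robot, and variables do not carry over. Pictures are saved under pics/ and viewed, at most 10 in all, crops included, and the job is handed in when it is done.

```bash
mkdir -p pics; ls; python3 - <<'E'
from bench import r
import cv2,numpy as np
for n in("scene","top"):
    c=r.camera(n);cv2.imwrite(f"pics/{n}0.png",c["img"][:,:,::-1])
    print(n,c["camera_matrix"],c["xyz"],c["attitude"])
    for t in("case","rail_far","rail_near","stop","bed"):
        print(t,[(round(o["score"],2),np.round(o["bbox"])) for o in r.outline_of(t,n)[:2]])
s=r.read_state();print(s["time"],s["ee_pos"],s["eef_rot"],s["width"])
E
```

```text
pics
scene [[464.58433939   0.         278.90159727]
 [  0.         464.58433939 212.34611988]
 [  0.           0.           1.        ]] [1.03012478 0.74137009 0.63112323] [ 0.2675825   0.85605061 -0.41832134 -0.14347201]
case [(0.77, array([308., 238.,  79.,  71.]))]
rail_far [(0.71, array([201., 186.,  68.,  84.]))]
rail_near [(0.74, array([268., 168.,  76.,  74.]))]
stop [(0.75, array([220., 160.,  50.,  26.]))]
bed [(0.57, array([263., 168., 275., 336.])), (0.56, array([206., 279.,  29.,  53.]))]
top [[537.57281982   0.         272.65204029]
 [  0.         537.57281982 218.06040754]
 [  0.           0.           1.        ]] [0.48999666 0.10287403 1.27978157] [-0.69711602  0.7161119  -0.02854437  0.01995535]
case [(0.56, array([223., 224.,  80.,  72.]))]
rail_far [(0.65, array([335., 189., 128.,  21.]))]
rail_near [(0.69, array([329., 256., 129.,  15.]))]
stop [(0.77, array([378., 225.,  16.,  55.]))]
bed [(0.66, array([346., 228., 386., 174.]))]
0.6 [0.194724   0.5939266  0.23358947] [1.57726222e-01 9.87482877e-01 6.90780267e-05 3.17544540e-05] 0.0870467850874062
```

View pics/top0.png

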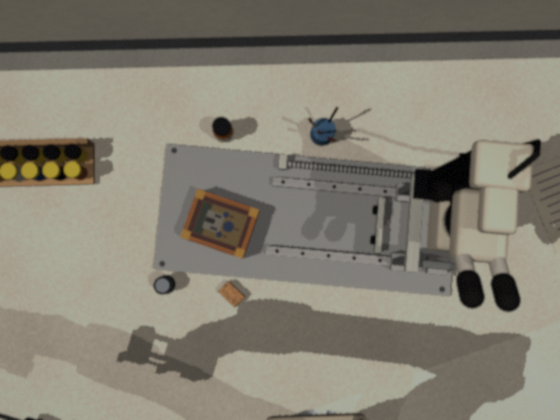

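View pics/scene0.png

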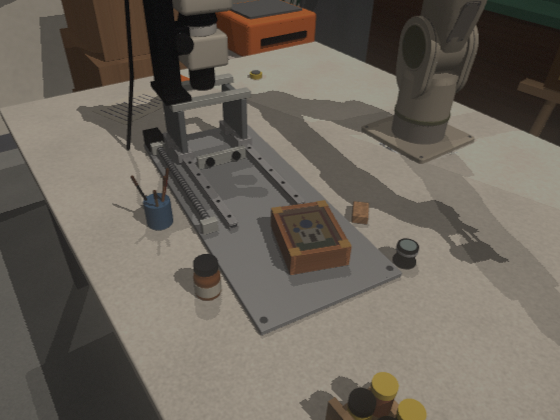

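The top view shows the case at about (222,224), askew. The rails run from about (272,182) and (268,250) to the right, with the buffers near (376,210) and (374,240). The lane therefore runs along roughly world -y. I'll fit the poses next.

```bash
cat > h.py <<'E'
from bench import r
import cv2,numpy as np,json
from scipy.optimize import minimize
from scipy.spatial.transform import Rotation as Ro
def proj(c,P):
    q=(np.asarray(P)-c["xyz"])@Ro.from_quat(c["attitude"]).as_matrix()
    q=q@np.array(c["camera_matrix"]).T
    return q[:,:2]/q[:,2:]
def place(p,L):  # local pts -> world, p=x,y,yaw
    L=np.asarray(L,float);co,s=np.cos(p[2]),np.sin(p[2])
    return np.c_[p[0]+co*L[:,0]-s*L[:,1],p[1]+s*L[:,0]+co*L[:,1],L[:,2]]
def box(x0,x1,y0,y1,z0,z1): return [(x,y,z) for x in(x0,x1) for y in(y0,y1) for z in(z0,z1)]
def sil(c,p,b,K=8):
    h=cv2.convexHull(proj(c,place(p,b)).astype(np.float32))
    m=np.zeros((420*K//2,560*K//2),np.uint8)
    cv2.fillPoly(m,[np.round((h+.5)*K/2*16-8).astype(np.int32)],255,shift=4)
    return cv2.resize(m,(560,420),interpolation=cv2.INTER_AREA)/255.
def fit(terms,p0):  # terms: (cam,mask,box,colrange)
    def f(p):
        return sum(np.abs(sil(c,p,b)-m)[:,k[0]:k[1]].sum() for c,m,b,k in terms)
    S=np.array([[0,0,0],[.02,0,0],[0,.02,0],[0,0,.1]])
    o=minimize(f,p0,method="Nelder-Mead",options=dict(initial_simplex=np.array(p0)+S,xatol=1e-4,fatol=.1))
    return o.x,o.fun
CASE=box(-.075,.075,-.059,.059,.012,.060)
def tobed(B,w):
    co,s=np.cos(B[2]),np.sin(B[2]);d=np.array(w[:2])-B[:2]
    return np.array([co*d[0]+s*d[1],-s*d[0]+co*d[1]])
def case(p0=None,cams=("top",)):
    B=np.array(json.load(open("bed.json")))
    T=[]
    for n in cams:
        c=r.camera(n);o=r.outline_of("case",n)
        if o: T.append((c,o[0]["mask"],CASE,(0,560)))
    x,f=fit(T,p0); print("case world",x.round(4),"bed mm",(tobed(B,x)*1e3).round(1),"yaw rel",round(x[2]-B[2],4),"res",round(f,1))
    return x,T
E
python3 - <<'E'
from h import *
c=r.camera("top");m={t:r.outline_of(t,"top")[0]["mask"] for t in("rail_far","rail_near","stop","case")}
T=[(c,m["rail_far"],box(-.07,.36,.071,.091,.012,.03),(0,385)),(c,m["rail_near"],box(-.07,.36,-.091,-.071,.012,.03),(0,385)),
 (c,m["stop"],box(.180,.194,-.064,.064,.012,.044),(378,560))]
B,f=fit(T,[.48,-.03,-1.63]);print("bed",B.round(4),f)
json.dump(list(B),open("bed.json","w"))
x,T=case([.47,.22,-1.85],("top",));y,_=case(x,("scene",))
im=c["img"][:,:,::-1].repeat(2,0).repeat(2,1).copy()
def dr(p,b,col,):
    h=cv2.convexHull(proj(c,place(p,b)).astype(np.float32))
    cv2.polylines(im,[np.round((h+.5)*2).astype(int)],True,col,1)
for b in(box(-.07,.36,.071,.091,.012,.03),box(-.07,.36,-.091,-.071,.012,.03),box(.17,.194,-.046,.046,.019,.041),box(-.33,.37,-.15,.15,0,.012)): dr(B,b,(0,0,255))
dr(x,CASE,(0,255,0));cv2.imwrite("pics/f.png",im[220:640,280:960])
E
```

```text
bed [ 0.7044 -0.8922  1.0811] 2431.0
case world [ 0.5654  0.2088 -1.934 ] bed mm [906.2 640.5] yaw rel -3.0151 res 116.1
case world [ 0.5655  0.208  -1.9441] bed mm [905.6 640.1] yaw rel -3.0252 res 153.1
```

View pics/f.png

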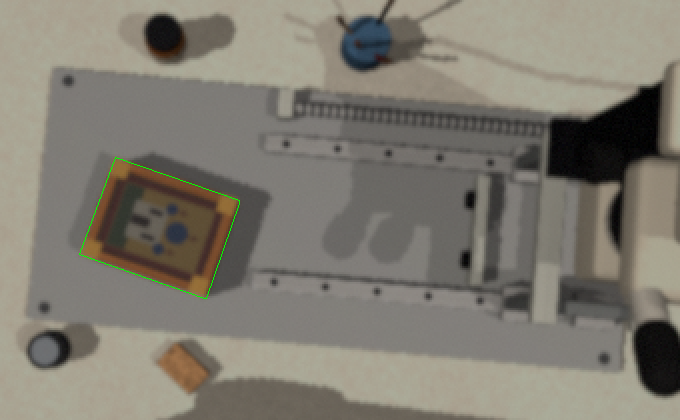

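The case fit matches the picture well, but the bed fit started from a bad guess. I'll redo it from the plate corners (167,144), (153.5,269) and (451,295).

```bash
python3 - <<'E'
from h import *
from scipy.optimize import least_squares
c=r.camera("top");m={t:r.outline_of(t,"top")[0]["mask"] for t in("rail_far","rail_near","stop")}
L=[(-.33,.15,.012),(-.33,-.15,.012),(.37,-.15,.012)];px=np.array([(167,144),(153.5,269),(451,295)])-.25
B0=least_squares(lambda p:(proj(c,place(p,L))-px).ravel(),[.57,-.03,-1.64],x_scale=[.1,.1,.1])
print("pts",B0.x.round(4),B0.fun.round(1))
T=[(c,m["rail_far"],box(-.07,.36,.071,.091,.012,.03),(0,385)),(c,m["rail_near"],box(-.07,.36,-.091,-.071,.012,.03),(0,385)),
 (c,m["stop"],box(.180,.194,-.064,.064,.012,.044),(378,560))]
B,f=fit(T,B0.x);print("bed",B.round(4),f)
json.dump(list(B),open("bed.json","w"))
x,T=case([.565,.209,-1.934],("top",))
im=c["img"][:,:,::-1].repeat(2,0).repeat(2,1).copy()
def dr(p,b,col,):
    h=cv2.convexHull(proj(c,place(p,b)).astype(np.float32))
    cv2.polylines(im,[np.round((h+.5)*2).astype(int)],True,col,1)
for b in(box(-.07,.36,.071,.091,.012,.03),box(-.07,.36,-.091,-.071,.012,.03),box(.17,.194,-.046,.046,.019,.041),box(-.33,.37,-.15,.15,0,.012)): dr(B,b,(0,0,255))
dr(x,CASE,(0,255,0));cv2.imwrite("pics/f2.png",im[220:640,280:960])
E
```

```text
pts [ 0.5759  0.0235 -1.6845] [-0.3 -0.6  0.4  0.4 -0.   0.2]
bed [ 0.574   0.0263 -1.6876] 154.73725490196077
case world [ 0.5645  0.2079 -1.9291] bed mm [-179.3  -30.7] yaw rel -0.2415 res 101.4
```

View pics/f2.png

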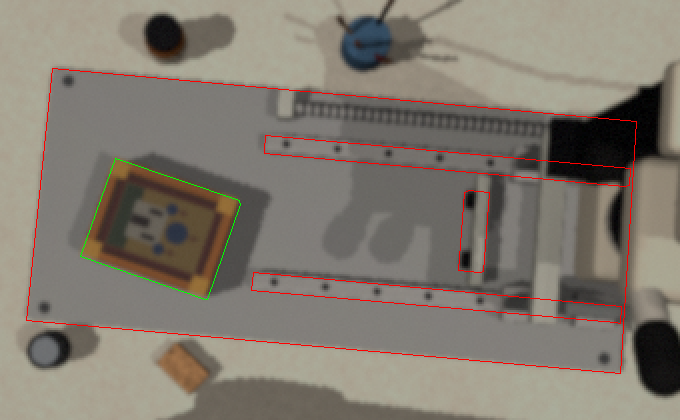

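```bash
cat >> h.py <<'E'
def where():
    s=r.read_state();B=np.array(json.load(open("bed.json")))
    R=Ro.from_quat(s["eef_rot"]).as_matrix();a=np.arctan2(R[1,0],R[0,0])
    print("t",round(s["time"],2),"bed",(tobed(B,s["ee_pos"])*1e3).round(1),"z",round(s["ee_pos"][2]*1e3,1),"toolx ang in bed",round((a-B[2]+np.pi)%(2*np.pi)-np.pi,4),"F",np.round(s["ft_force"],1))
E
python3 -m pendant '[[0,0,0,-0.1],[0,0,0,-0.1],[-0.013,-0.015,0,0],[-0.026,-0.028,0,0],[-0.026,-0.028,0,0],[-0.026,-0.028,0,0],[-0.026,-0.028,0,0],[-0.026,-0.028,0,0]]' 1
python3 -m pendant '[[-0.026,-0.028,0,0],[-0.026,-0.028,0,0],[-0.026,-0.028,0,0],[-0.026,-0.028,0,0],[-0.026,-0.028,0,0],[-0.026,-0.028,0,0],[-0.013,-0.014,0,0],[0,0,0,0]]'
python3 -c "from h import *;where()"
```

```text
time: 2.02
ee_pos: [0.3195, 0.4217, 0.2337]
eef_rot: [0.058, 0.998, 0.0, 0.0]
ft_force: [0.5, 0.5, 0.6]
width: 0.0868
grip_force: 0.0
time: 2.68
ee_pos: [0.4681, 0.218, 0.2338]
eef_rot: [0.062, 0.998, -0.0, 0.001]
ft_force: [-0.9, -0.3, 0.6]
width: 0.0868
grip_force: 0.0
t 2.68 bed [-178.1 -127.6] z 233.8 toolx ang in bed -1.5781 F [-0.9 -0.3  0.6]
```

```bash
python3 -m pendant '[[0.006,0,0.02,-0.007],[0,0,0.035,0],[0,0,0.035,0],[0,0,0.035,0],[0,0,0.03,0],[0,0,0.02,0],[0,0,0.012,0],[0,0,0,0]]'
python3 -c "
from h import *;where();c=r.camera('top');cv2.imwrite('pics/a.png',cv2.resize(c['img'][110:320,140:420,::-1],None,fx=2.5,fy=2.5))"
```

```text
time: 3.35
ee_pos: [0.4573, 0.2233, 0.0439]
eef_rot: [0.054, 0.999, -0.001, -0.002]
ft_force: [0.4, -0.1, 0.1]
width: 0.0867
grip_force: 0.0
t 3.35 bed [-182.1 -138.9] z 43.9 toolx ang in bed -1.5629 F [ 0.4 -0.1  0.1]
```

View pics/a.png

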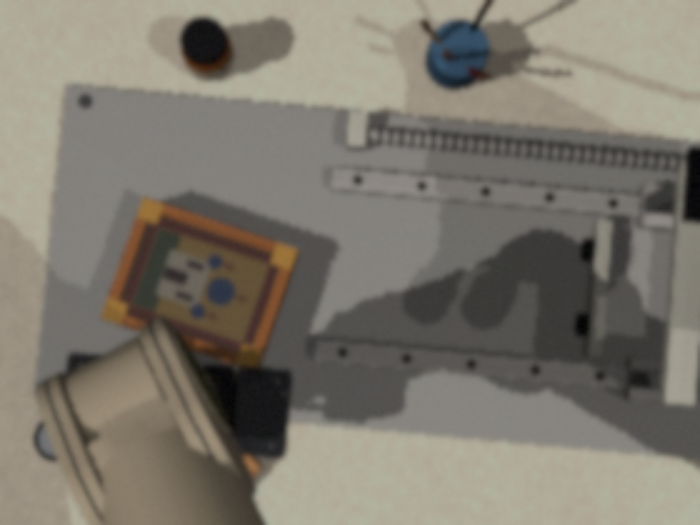

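The fingers are down beside the case on the robot's side, clear of it, the loupe and the cork block. Next is a slow push towards +y.

```bash
python3 -m pendant '[[-0.004,-0.003,-0.003,0],[-0.005,0,0,0],[-0.005,0,0,0],[-0.005,0,0,0],[-0.004,0,0,0],[-0.004,0,0,0],[-0.004,0,0,0],[-0.004,0,0,0]]'
python3 -m pendant '[[-0.004,0,0,0],[-0.004,0,0,0],[-0.004,0,0,0],[-0.004,0,0,0],[-0.004,0,0,0],[-0.003,0,0,0],[0,0,0,0]]'
python3 -c "
from h import *;where();x,T=case([.565,.209,-1.9],('scene',))
c=T[0][0];im=c['img'][:,:,::-1].copy()
cv2.polylines(im,[np.round(cv2.convexHull(proj(c,place(x,CASE)).astype(np.float32))).astype(int)],True,(0,255,0),1)
cv2.imwrite('pics/b.png',cv2.resize(im[100:340,120:440],None,fx=2.4,fy=2.4))"
```

```text
time: 4.07
ee_pos: [0.4929, 0.2162, 0.0491]
eef_rot: [0.055, 0.998, -0.001, -0.001]
ft_force: [-5.8, -1.9, 2.1]
width: 0.0871
grip_force: 2.5
time: 4.65
ee_pos: [0.5165, 0.2133, 0.0492]
eef_rot: [0.055, 0.998, -0.001, -0.001]
ft_force: [-1.9, -1.3, -0.3]
width: 0.0868
grip_force: 1.2
t 4.65 bed [-179.1  -79. ] z 49.2 toolx ang in bed -1.5648 F [-1.9 -1.3 -0.3]
case world [ 0.5924  0.2166 -1.7236] bed mm [-191.2   -3.9] yaw rel -0.036 res 101.3
```

View pics/b.png

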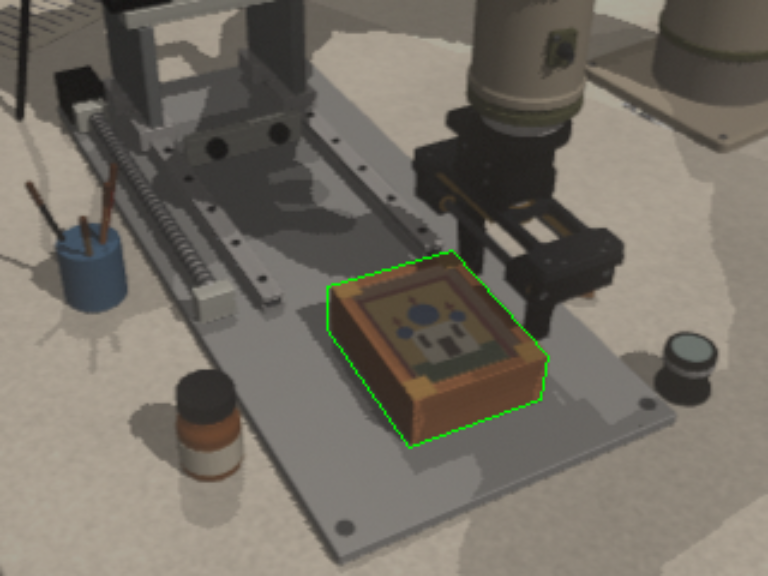

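The case is now nearly aligned, with both fingers near its side. I'll push slightly more, back off and rise, then measure from the top.

```bash
python3 -m pendant '[[-0.002,0,0,0],[-0.002,0,0,0],[0,0,0,0],[0.01,0,0,0],[0.02,0,0,0],[0.02,0,0,0],[0,0,-0.03,0],[0,0,-0.035,0]]'
python3 -m pendant '[[0.02,0.03,-0.01,0.1],[0.01,0.03,0,0.12],[0.01,0.03,0,0.12],[0.01,0.03,0,0.12],[0,0.03,0,0.12],[0,0,0,0]]'
python3 -c "
from h import *;where();x,T=case([.595,.217,-1.70],('top',));case(x,('scene',));print([round(o['score'],2) for o in r.outline_of('case','top')])
cv2.imwrite('pics/c.png',cv2.resize(T[0][0]['img'][110:320,140:420,::-1],None,fx=2.5,fy=2.5))"
```

```text
time: 5.42
ee_pos: [0.4682, 0.2194, 0.1136]
eef_rot: [0.054, 0.999, -0.001, -0.002]
ft_force: [0.7, 1.1, 0.4]
width: 0.0872
grip_force: 0.0
time: 5.92
ee_pos: [0.4709, 0.3772, 0.1246]
eef_rot: [0.339, 0.941, 0.002, 0.0]
ft_force: [0.2, -0.5, -0.2]
width: 0.0868
grip_force: 0.0
t 5.92 bed [-336.6 -143.3] z 124.6 toolx ang in bed -2.1457 F [ 0.2 -0.5 -0.2]
case world [ 0.5381  0.1435 -1.4012] bed mm [-112.2  -49.3] yaw rel 0.2864 res 18567.9
case world [ 0.5944  0.2177 -1.709 ] bed mm [-192.5   -2.1] yaw rel -0.0213 res 99.4
[0.71, 0.25]
```

View pics/c.png

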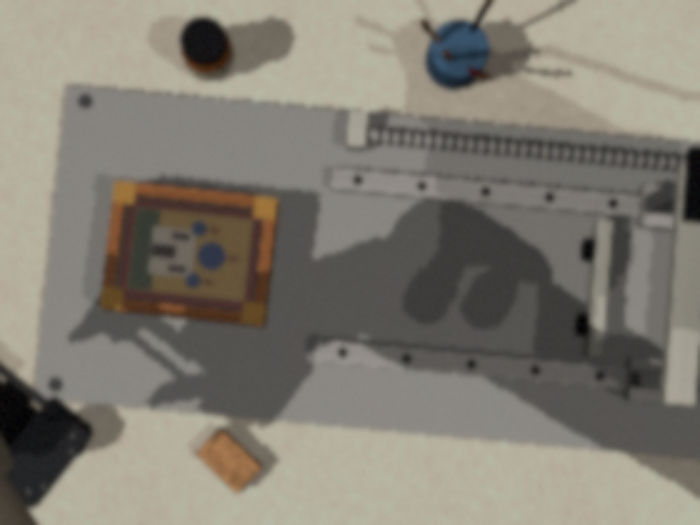

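```bash
python3 - <<'E'
s=open("h.py").read()
s=s.replace("""        if o: T""","""        q=proj(c,place(p0,[(0,0,.06)]))[0]
        o=sorted(o,key=lambda k:np.hypot(*(np.array(k["bbox"][:2])-q)))
        if o: T""")
open("h.py","w").write(s)
E
python3 -m pendant '[[0,0,0,0.12],[0,0,0,0.12],[0,0,0,0.12],[0,0,0,0.12],[0,0,0,0.12],[0,0,0,0.12],[0,0,0,0.12],[0,0,0,0.12]]'
python3 -m pendant '[[0,0.02,0,0.036],[0,0.035,0,0],[0,0.035,0,0],[0,0.035,0,0],[0,0.018,0,0],[0,0,0,0]]'
python3 -c "
from h import *;where();x,T=case([.595,.217,-1.70],('top',));case(x,('scene',))"
```

```text
time: 6.83
ee_pos: [0.4713, 0.37, 0.125]
eef_rot: [0.737, 0.676, 0.0, -0.0]
ft_force: [0.7, 0.2, -0.4]
width: 0.0871
grip_force: 0.0
time: 7.33
ee_pos: [0.6173, 0.3512, 0.1245]
eef_rot: [0.748, 0.663, 0.0, 0.001]
ft_force: [0.7, -0.7, -0.3]
width: 0.087
grip_force: 0.0
t 7.33 bed [-327.8    5.1] z 124.5 toolx ang in bed 3.1385 F [ 0.7 -0.7 -0.3]
case world [ 0.5929  0.2178 -1.7043] bed mm [-192.4   -3.6] yaw rel -0.0167 res 66.9
case world [ 0.5944  0.2182 -1.7175] bed mm [-193.    -2.1] yaw rel -0.0299 res 1866.3
```

```bash
python3 -m pendant '[[0,-0.007,0.02,0],[0,0,0.03,0],[0,0,0.02,0],[0,0,0.006,0],[-0.01,0,0,0],[-0.012,0,0,0],[-0.01,0,0,0],[-0.006,0,0,0]]'
python3 -m pendant '[[-0.004,0,0,0],[-0.004,0,0,0],[-0.005,0,0,0],[-0.005,0,0,0],[-0.005,0,0,0],[-0.005,0,0,0],[-0.005,0,0,0],[-0.005,0,0,0]]'
python3 -m pendant '[[-0.005,0,0,0],[-0.005,0,0,0],[-0.005,0,0,0],[-0.005,0,0,0],[-0.004,0,0,0],[-0.002,0,0,0],[0,0,0,0]]'
python3 -c "
from h import *;where();x,T=case([.585,.165,-1.69],('scene',))
c=T[0][0];cv2.imwrite('pics/d.png',cv2.resize(c['img'][100:340,120:440,::-1],None,fx=2.4,fy=2.4));case(x,('top',))"
```

```text
time: 8.2
ee_pos: [0.6032, 0.3158, 0.0505]
eef_rot: [0.747, 0.664, 0.001, 0.001]
ft_force: [0.2, -0.9, -0.0]
width: 0.0872
grip_force: 0.0
time: 8.87
ee_pos: [0.5977, 0.2823, 0.049]
eef_rot: [0.746, 0.666, 0.001, -0.001]
ft_force: [0.6, 5.2, 0.3]
width: 0.0876
grip_force: 2.6
time: 9.45
ee_pos: [0.5948, 0.2553, 0.0489]
eef_rot: [0.746, 0.665, 0.001, -0.0]
ft_force: [0.1, 3.6, 3.2]
width: 0.0868
grip_force: 1.8
t 9.45 bed [-229.9   -6. ] z 48.9 toolx ang in bed -3.1393 F [0.1 3.6 3.2]
case world [ 0.5905  0.1676 -1.6968] bed mm [-1.423e+02 -1.000e-01] yaw rel -0.0092 res 2210.9
case world [ 0.5891  0.1643 -1.6884] bed mm [-138.8   -1.1] yaw rel -0.0008 res 505.1
```

View pics/d.png

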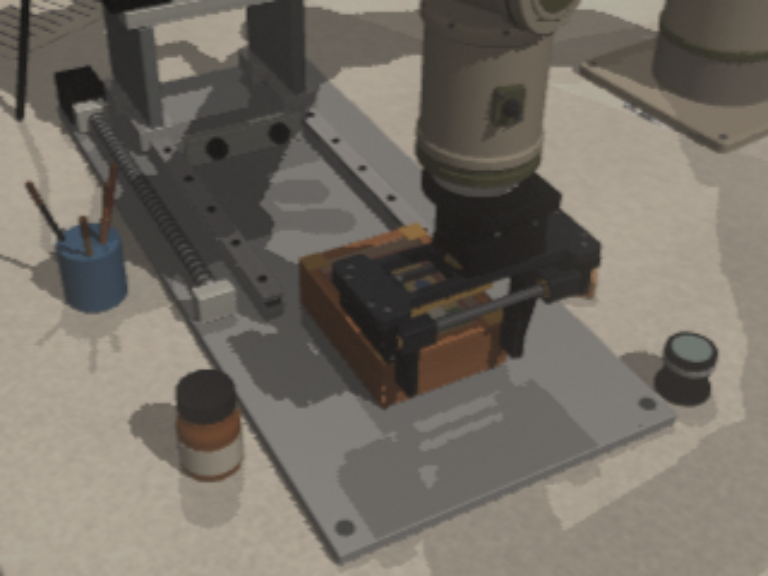

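The fingers are square on the rear face, the body clears the glass, and the leading end is just at the lane mouth. I'll back off for a clear measurement before entering.

```bash
python3 -m pendant '[[0.006,0,0,0],[0.012,0,0,0],[0.015,0,0,0],[0.015,0,0,0],[0.01,0,0,0],[0,0,0,0]]'
python3 -c "
from h import *;where();x,T=case([.589,.164,-1.69],('top',));case(x,('scene',))"
```

```text
time: 10.15
ee_pos: [0.6006, 0.3165, 0.0481]
eef_rot: [0.745, 0.667, 0.0, -0.001]
ft_force: [0.3, 0.6, 0.3]
width: 0.0869
grip_force: 0.0
t 10.15 bed [-291.4   -7.4] z 48.1 toolx ang in bed -3.1355 F [0.3 0.6 0.3]
case world [ 0.5885  0.1687 -1.6902] bed mm [-143.1   -2.2] yaw rel -0.0025 res 92.9
case world [ 0.5906  0.1671 -1.703 ] bed mm [-1.418e+02  1.000e-01] yaw rel -0.0153 res 1794.7
```

```bash
python3 -m pendant '[[-0.006,0.003,0,0.006],[-0.012,0.003,0,0],[-0.015,0,0,0],[-0.01,0,0,0],[-0.006,0,0,0],[-0.004,0,0,0],[-0.004,0,0,0],[-0.004,0,0,0]]'
python3 -m pendant '[[-0.005,0,0,0],[-0.005,0,0,0],[-0.005,0,0,0],[-0.005,0,0,0],[-0.005,0,0,0],[-0.005,0,0,0],[-0.005,0,0,0],[-0.005,0,0,0]]'
python3 -m pendant '[[-0.005,0,0,0],[-0.005,0,0,0],[-0.005,0,0,0],[-0.005,0,0,0],[-0.005,0,0,0],[-0.004,0,0,0],[-0.002,0,0,0],[0,0,0,0]]'
python3 -c "from h import *;where()"
python3 -m pendant '[[0.006,0,0,0],[0.012,0,0,0],[0.016,0,0,0],[0.016,0,0,0],[0.01,0,0,0],[0,0,0,0]]'
python3 -c "
from h import *;where();x,T=case([.581,.1,-1.69],('top',));case(x,('scene',))"
```

```text
time: 11.02
ee_pos: [0.6, 0.2522, 0.0488]
eef_rot: [0.748, 0.663, 0.001, -0.0]
ft_force: [0.7, 5.7, -0.6]
width: 0.0871
grip_force: 2.3
time: 11.68
ee_pos: [0.5951, 0.2125, 0.0487]
eef_rot: [0.748, 0.664, 0.001, -0.0]
ft_force: [0.7, 4.6, -0.0]
width: 0.087
grip_force: 2.5
time: 12.35
ee_pos: [0.5915, 0.1805, 0.0487]
eef_rot: [0.749, 0.663, 0.0, -0.0]
ft_force: [0.3, 2.6, 1.4]
width: 0.087
grip_force: 1.4
t 12.35 bed [-155.3   -0.7] z 48.7 toolx ang in bed 3.1374 F [0.3 2.6 1.4]
time: 12.85
ee_pos: [0.5981, 0.2447, 0.0482]
eef_rot: [0.747, 0.665, 0.0, -0.001]
ft_force: [-0.3, 0.8, -0.6]
width: 0.0872
grip_force: 0.0
t 12.85 bed [-219.8   -1.5] z 48.2 toolx ang in bed -3.1409 F [-0.3  0.8 -0.6]
case world [ 0.5798  0.0944 -1.6849] bed mm [-68.4  -2.2] yaw rel 0.0028 res 75.9
case world [ 0.5815  0.0893 -1.7188] bed mm [-63.5   0.1] yaw rel -0.0311 res 1824.4
```

The case is straight, at y -2.2 mm and yaw 0.003. I'll push on to about 25 mm short of the buffers.

```bash
python3 -m pendant '[[-0.006,0.001,0,0],[-0.012,0,0,0],[-0.016,0,0,0],[-0.012,0,0,0],[-0.007,0,0,0],[-0.004,0,0,0],[-0.004,0,0,0],[-0.005,0,0,0]]'
python3 -m pendant '[[-0.005,0,0,0],[-0.005,0,0,0],[-0.005,0,0,0],[-0.005,0,0,0],[-0.005,0,0,0],[-0.005,0,0,0],[-0.005,0,0,0],[-0.005,0,0,0]]'
python3 -m pendant '[[-0.005,0,0,0],[-0.005,0,0,0],[-0.005,0,0,0],[-0.005,0,0,0],[-0.005,0,0,0],[-0.005,0,0,0],[-0.005,0,0,0],[-0.005,0,0,0]]'
python3 -m pendant '[[-0.005,0,0,0],[-0.005,0,0,0],[-0.005,0,0,0],[-0.005,0,0,0],[-0.005,0,0,0],[-0.004,0,0,0],[-0.002,0,0,0],[0,0,0,0]]'
python3 -c "from h import *;where()"
python3 -m pendant '[[0.006,0,0,0],[0.012,0,0,0],[0.016,0,0,0],[0.016,0,0,0],[0.01,0,0,0],[0,0,0,0]]'
python3 -c "
from h import *;where();x,T=case([.566,-.04,-1.69],('top',))"
```

```text
time: 13.72
ee_pos: [0.5918, 0.1763, 0.0488]
eef_rot: [0.748, 0.664, 0.001, -0.001]
ft_force: [0.2, 5.0, -0.5]
width: 0.0869
grip_force: 2.6
time: 14.38
ee_pos: [0.587, 0.1369, 0.0488]
eef_rot: [0.748, 0.664, 0.001, -0.001]
ft_force: [1.0, 4.3, 0.8]
width: 0.0872
grip_force: 2.5
time: 15.05
ee_pos: [0.5823, 0.0972, 0.0488]
eef_rot: [0.748, 0.664, 0.001, -0.001]
ft_force: [1.0, 5.5, 0.3]
width: 0.0872
grip_force: 2.6
time: 15.72
ee_pos: [0.5785, 0.0651, 0.0488]
eef_rot: [0.748, 0.663, 0.001, -0.0]
ft_force: [-0.3, 4.0, 1.7]
width: 0.0874
grip_force: 1.8
t 15.72 bed [-39.1  -0.1] z 48.8 toolx ang in bed 3.1382 F [-0.3  4.   1.7]
time: 16.22
ee_pos: [0.5854, 0.1274, 0.0482]
eef_rot: [0.747, 0.665, 0.0, -0.0]
ft_force: [-0.4, 0.3, -0.0]
width: 0.0869
grip_force: 0.0
t 16.22 bed [-101.8   -0.5] z 48.2 toolx ang in bed 3.1414 F [-0.4  0.3 -0. ]
case world [ 0.565  -0.0206 -1.6941] bed mm [47.6 -3.5] yaw rel -0.0065 res 86.5
```

```bash
python3 -m pendant '[[-0.006,0.001,0,0],[-0.012,0,0,0],[-0.016,0,0,0],[-0.012,0,0,0],[-0.007,0,0,0],[-0.004,0,0,0],[-0.004,0,0,0],[-0.005,0,0,0]]'
python3 -m pendant '[[-0.005,0,0,0],[-0.005,0,0,0],[-0.005,0,0,0],[-0.005,0,0,0],[-0.005,0,0,0],[-0.004,0,0,0],[-0.003,0,0,0],[-0.002,0,0,0]]'
python3 -m pendant '[[-0.002,0,0,0],[-0.002,0,0,0],[0,0,0,0]]'
python3 -c "from h import *;where()"
```

```text
time: 16.98
ee_pos: [0.5788, 0.0602, 0.0487]
eef_rot: [0.748, 0.664, 0.001, -0.001]
ft_force: [-0.1, 5.6, -0.9]
width: 0.0875
grip_force: 2.7
time: 17.65
ee_pos: [0.5747, 0.0257, 0.0487]
eef_rot: [0.748, 0.664, 0.001, -0.0]
ft_force: [-0.6, 6.1, 0.8]
width: 0.0872
grip_force: 2.8
time: 17.9
ee_pos: [0.5742, 0.0214, 0.0487]
eef_rot: [0.748, 0.663, 0.001, -0.0]
ft_force: [0.8, 3.7, 1.5]
width: 0.0867
grip_force: 2.1
t 17.9 bed [4.8 0.8] z 48.7 toolx ang in bed 3.1383 F [0.8 3.7 1.5]
```

```bash
python3 -m pendant '[[-0.002,0,0,0],[-0.001,0,0,0],[0,0,0,0]]'
python3 -c "from h import *;where()"
python3 -m pendant '[[-0.001,0,0,0],[-0.001,0,0,0],[0,0,0,0]]'
python3 -c "from h import *;where()"
```

```text
time: 18.15
ee_pos: [0.5739, 0.0184, 0.0487]
eef_rot: [0.748, 0.663, 0.0, -0.0]
ft_force: [0.1, 3.7, 1.6]
width: 0.0872
grip_force: 2.3
t 18.15 bed [7.8 0.8] z 48.7 toolx ang in bed 3.1383 F [0.1 3.7 1.6]
time: 18.4
ee_pos: [0.5738, 0.0173, 0.0487]
eef_rot: [0.748, 0.664, 0.001, -0.0]
ft_force: [0.8, 7.3, 0.2]
width: 0.0869
grip_force: 3.7
t 18.4 bed [8.9 0.8] z 48.7 toolx ang in bed 3.1389 F [0.8 7.3 0.2]
```

```bash
python3 -m pendant '[[-0.001,0,0,0],[-0.001,0,0,0],[0,0,0,0]]'
python3 -c "from h import *;where()"
```

```text
time: 18.65
ee_pos: [0.5736, 0.0172, 0.0487]
eef_rot: [0.748, 0.664, 0.002, -0.001]
ft_force: [0.7, 13.5, 0.4]
width: 0.087
grip_force: 6.5
t 18.65 bed [9.  0.6] z 48.7 toolx ang in bed 3.14 F [ 0.7 13.5  0.4]
```

The motion has stalled with the force at 13.5 N, so the case is against the buffers. I'll back off and check.

```bash
python3 -m pendant '[[0.002,0,0,0],[0.004,0,0,0],[0.01,0,0,0],[0.016,0,0,0],[0.02,0,0,0],[0.02,0,-0.02,0],[0.01,0,-0.03,0],[0,0,-0.03,0]]'
python3 -m pendant '[[0.02,0,-0.03,0],[0.03,0,-0.02,0],[0.03,0,0,0],[0.02,0,0,0],[0,0,0,0]]'
python3 -c "
from h import *;where();x,T=case([.563,-.065,-1.69],('top',))
a=T[0][0]['img'][140:300,240:440,::-1];b=r.camera('scene')['img'][90:250,150:350,::-1]
cv2.imwrite('pics/e.png',cv2.resize(np.hstack([a,b]),None,fx=2,fy=2,interpolation=cv2.INTER_CUBIC))"
```

```text
time: 19.32
ee_pos: [0.5823, 0.0983, 0.1285]
eef_rot: [0.747, 0.664, -0.001, -0.001]
ft_force: [0.2, 0.4, -0.3]
width: 0.0869
grip_force: 0.0
time: 19.73
ee_pos: [0.5944, 0.2005, 0.1782]
eef_rot: [0.746, 0.665, 0.0, -0.001]
ft_force: [-0.9, 1.1, -0.4]
width: 0.0871
grip_force: 0.0
t 19.73 bed [-1.754e+02 -1.000e-01] z 178.2 toolx ang in bed -3.1393 F [-0.9  1.1 -0.4]
case world [ 0.5593 -0.0681 -1.687 ] bed mm [95.5 -3.6] yaw rel 0.0007 res 110.3
```

View pics/e.png

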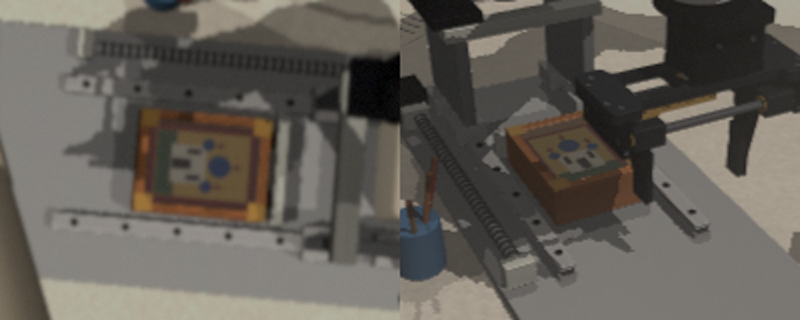

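The case sits square against the buffers: its leading edge is at about (272,160) in the left half of the crop, and there is a visible gap to both rails. The fit gives bed x 95.5 mm (95 expected), y -3.6 mm and yaw 0.001. The hand is clear, so I'm handing in.

```bash
python3 -c "from bench import r;print(r.close_job())"
```

```text
the job is handed in; nothing more can be done
None
```

The job is handed in: the case is up against both rubber buffers, square in the lane and about 8 mm or more from each rail by the camera fit, with the hand clear.

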